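# Bond a rock chip to a slide on the tilting stage

## Task

Lay the small rock chip into the pocket of the tilted bonding stage, lying flat in it with its pale lapped face up, and let it go. Then take the sprung slide holder from its stand by the grey grip, tilt it to the slope of the stage until its glass slide lies flush and centred on the chip's pale face with their long sides in line, and push gently until the spring is about half way in. Finish like that, still gripping the holder and keeping the slide pressed flush; do not knock the holder against the stage, shift its tilt or disturb the other things on the bench.

Things in the scene. Friction and masses are not known exactly. Their poses are not given: they have to be found in the camera images.
- stage: fixed bonding stage: dark steel base 110 x 104 x 12 mm, two aluminium cheeks, black clamp knob on its +y side (nearer the robot). Origin: centre of the underside, on the bench. x points up the slope, roughly to the robot's left, so the face slopes down to the robot's right; y along the tilt axis, which runs 50 mm above the origin; z up. Table 66 (x) x 80 (y) mm, highest point 85 mm at most
- tilt_table (a joint): slope of the stage's table (rad), 0 = level; growing values lower the edge on the stage's -x side, so the face leans towards -x. It is clamped by stiff friction and stays as found, 0.2 to 0.5 rad
- pocket (a point): centre of the pocket's floor on the table face, 16 mm from the tilt axis; turns with the table: x up the slope, y level along the tilt axis, z square out of the face. The pocket floor is 41 mm along x and 27 mm along y between dark steel lips 7 mm high that lean outward as a lead-in. The lips at the y sides stand only at the four corners: the middle 25 mm of each y side is open down to the floor for fingers
- chip: loose rock chip, a block of 38 (x) x 24 (y) x 14 (z) mm, about 35 g, dark rough stone with a pale smooth lapped face. Origin: centre of the rough underside; z points out of the lapped face. It starts lapped face up on the pad, within 20 mm of the pad's centre
- chip_top (a point): centre of the chip's pale lapped face, 14 mm above the chip's origin
- pad: fixed flat blue pad 100 x 84 x 4 mm under the chip. Origin: centre of its underside
- stand: fixed low white stand 84 (x) x 52 (y) x 19 mm with two rails that carry the holder by the ends of its black foot, its glass 12 mm above the bench and touching nothing; guides stand 2 mm clear all round the foot. Lift straight up 15 mm to clear it. Origin: centre of its underside
- holder: loose slide holder, 64 mm tall, 160 g in all. Origin: centre of the glass's underside while the spring is out and the foot square; z up out of the grip, x along the glass's long side. Aluminium body 48 x 26 mm from 23 to 30 mm above the origin; on it the grey grip rib, 34 (x) x 14 (y) mm, from 30 to 64 mm above the origin: pinch it across its 14 mm (along y)
- press_foot (a joint): spring travel of the holder's foot (m): 0 = spring out, grows to 0.008 as the foot is pushed towards the grip (along the holder's z only). 2 N moves it at all, then 1 N more for each mm
- foot_swivel (a joint): angle of the foot on its swivel pin (rad), about the holder's y axis, 9 mm above the glass's underside; 0 = square to the grip. Only 0.06 rad of play either way, weakly sprung to 0: pressed on a face, the foot settles on it within this play, and a reading of a means that the grip should still turn by a about its own y axis to stand square
- slide_face (a point): centre of the underside of the glass slide, 46 (x) x 27 (y) x 2 mm, which is clipped under the holder's black foot 60 x 31 x 6 mm; x along the long side, z towards the grip. Moves with the foot
- spare_bottle: bystander: white sample bottle 48 mm across, 112 mm tall. Origin: centre of its underside
- tape_roll: bystander: roll of tan tape lying flat, 68 mm across, 19 mm high. Origin: centre of its underside
- petri_dish: bystander: glass dish 70 mm across, 16 mm high. Origin: centre of its underside
- lab_timer: bystander: small white timer 58 x 66 x 20 mm. Origin: centre of its underside
Not all that is in view belongs to the job. Leave any orange look-alike of the stand alone.

How it is judged:
By the outcome, as a careful person would: the job done as asked, in the order asked, and still so for the second after the job is handed in, while the arm keeps its last pose, push and grip.
It also fails if it takes over 58 s, if anything falls off the work surface, if the arm or the gripper's body presses on something with over 40 N, if the wrist force passes 120 N, or if a joint passes its speed limit or range.

## Robot

A 7-joint arm with a two-finger parallel gripper is mounted at the origin on a cart in front of the work surface, level with it; the furniture and walls round the work are solid. World frame = base frame: x ahead of the robot, y to its left, z up, the work surface at z = 0. Lengths are in mm, angles in rad, forces in N, time in s.
With the tool pointing down it reaches from about 350 to 900 mm from the base axis. Payload 8.1 kg.
Tool frame: the origin (TCP) lies midway between the tips of the shut fingers; the grasp point (between the pads) lies 19 mm behind it; z points along the fingers, x is the direction in which the jaws open and shut, and the axes are right-handed (so a half turn about z gives the same grasp; the last joint's range is limited). The gripper opens to 85 mm and grips with 20 to 120 N. Pads are 22 mm wide; open, the fingers measure 114 mm over their backs; the gripper's body (76 mm by 85 mm) begins 54 mm behind the grasp point. The pads swing forward as they close: fully open they stand 13 mm farther back than shut.
Start: joints at [-1.369, 0.434, 0.025, 1.573, -0.012, 1.134, -0.075], TCP at [187.591, 596.197, 231.323] pointing down, gripper open.
Joint ranges: [-2.62, 2.62], [-0.44, 2.09], [-1.27, 1.32], [0.08, 2.57], [-1.32, 4.46], [0.12, 2], [-2.74, 2.74]. Speed limits (rad/s): [2.22, 2.22, 3.01, 3.01, 3.14, 3.14, 3.14].

## Interface

Orientations are given as a unit quaternion [x, y, z, w].
In Python, from station import readout, camera, calibration, job, find_in, place_of gives the robot as it stands.
- The arm moves only by the shell command python3 -m handwheel 'ROWS' [FORCE]. ROWS is JSON, a list of rows, each a list of 3 entries, a list of its own where there are three numbers: the turn, a rotation vector about the tool's x, y, z in rad, then the shift along the tool's x, y, z in m, then the closure, from 0 (fully open) to 1 (shut). A call has 1 to 10 rows; each row is the pose to reach, as a shift and turn from the pose measured when the call began, along the tool's axes at that moment; what a row does not reach only later rows make up. A row lasts 1/8 s, in which the tool goes at most 62.5 mm and 10.7 degrees, less where a joint would pass 70% of its speed; a pose out of reach is approached as far as the arm can. A call with a gripper value outside its range is refused whole. The fingers move at their own pace and stop on an object; FORCE is the grip in N (left out, the last holds). Time passes only in rows, so rows that repeat a pose let the fingers close. It gives the time, the measured TCP pose, the force and the opening at its end, in the units of the state.
- readout.observe(): the state, without advancing time (a new reading comes with each control period).
- camera(name): name is "scene" or "top" or "wrist"; returns (picture, depth): 420x560x3 uint8, red, green, blue; 420x560 float32, mm along the optical axis (not along the pixel's ray), 0 where there is no reading.
- calibration(name): a dict with "fx", "fy", "cx", "cy" (pixels), "camera_from_world" (4x4, takes a point from world to camera coordinates); the wrist camera has in their place "T_tool_cam" (4x4, takes a point from camera to tool coordinates, whose origin is the TCP and whose axes are the tool frame's). Camera axes: x right, y down, z forward; pixel columns grow to the right and rows downward; lengths in mm; the calibration is good to about 2 mm. A picture is of the moment at which its call begins: read the wrist's pose just before it. calibration takes no time and is no camera call.
- job.hand_in(): hands the job in, once; it reports no verdict.
Trained networks look in the newest picture that a camera, given by its name, has taken for a name from the list of things; names that differ only in an ending like _2 or _b are one class to them, and where a whole thing is asked for, a point or a joint stands for the part that bears it (a point fixed in the world has none). Each returns a list of dicts, best first, with "conf" (0 to 1); they miss things now and then, are a little off and sometimes report something else, mostly with a low value. They report only what shows in the picture. A call takes as long as a camera call. They do not tell look-alikes from the thing itself.
- find_in(name, camera): "centre" ([column, row] in pixels, amid what is visible of it).
- place_of(name, camera): "centre" ([column, row] in pixels: a listed point, or the origin of a listed thing).
The state is a dict: "time_s": time; "joints": joint angles; "qvel": joint speeds; "effort": joint torques, N m; "eef_pos": TCP position; "orientation": TCP orientation; "contact_force": force on the tool from outside, world axes, zero at the start; "ft_torque": the same for the moment, N m; "gripper_width": opening from 0.0 (shut) to 1.0 (fully open).
Only numpy, scipy, OpenCV 4.12 (cv2) and the standard library are available. Lean on these libraries where they do the work, as an engineer would, in place of code of your own. Each camera call takes 0.05 s, during which the arm holds its last target.

## Working session

There is one attempt and no reset: what is moved stays moved. The work goes in short steps, Python scripts to look and compute and a shell command to move; the robot and the scene stay as the last step left them, time stands still between calls to the robot, and variables do not carry over. Pictures are saved under pics/ and viewed, and the job is handed in when it is done.

```bash
ls; mkdir -p pics
python3 - <<'E'
from station import readout,camera,calibration
import cv2,numpy as np
s=readout.observe();print(s)
for n in ["scene","top","wrist"]:
    p,d=camera(n);cv2.imwrite(f"pics/{n}0.png",p[:,:,::-1]);np.save(f"pics/{n}0.npy",d);np.save(f"pics/{n}0rgb.npy",p)
    print(n,calibration(n))
E
```

```text
pics
{'time_s': 0.0, 'joints': array([-1.36856587,  0.43519177,  0.02494354,  1.57410272, -0.01160775,
        1.13400932, -0.07509134]), 'qvel': array([-4.75534818e-04,  6.51277022e-04, -1.06568022e-03, -6.48996062e-05,
       -3.06286612e-04,  1.11773860e-03,  1.27602717e-04]), 'effort': array([ 5.86469323e-04, -6.70476151e+01,  1.02555726e+00, -3.16213489e+01,
        1.56582368e-02,  1.23505955e-02,  3.64822540e-05]), 'eef_pos': array([187.46418883, 595.68573564, 230.54284274]), 'orientation': array([ 8.06277466e-01,  5.91537010e-01, -5.93383934e-04,  5.11118523e-04]), 'contact_force': array([ 0.21013392,  0.30962236, -0.40992063]), 'ft_torque': array([-0.0468822 , -0.00995317,  0.02434771]), 'gripper_width': 1.0028962942730772}
scene {'fx': 543.3836228782978, 'fy': 543.3836228782978, 'cx': 280.6742576169141, 'cy': 211.41806702658232, 'camera_from_world': array([[ 5.47938104e-01, -8.36495981e-01, -6.18941188e-03,
        -5.15016237e+02],
       [-6.23580691e-01, -4.03515849e-01, -6.69568578e-01,
         2.78764926e+02],
       [ 5.57593899e-01,  3.70741735e-01, -7.42724451e-01,
[... 349 characters left out ...]
-01, -1.74835349e-02, -9.39782461e-02,
         5.32720693e+02],
       [ 9.42286584e-02, -1.40955431e-02, -9.95450790e-01,
         1.09737448e+03],
       [ 0.00000000e+00,  0.00000000e+00,  0.00000000e+00,
         1.00000000e+00]])}
wrist {'fx': 290.9100668637291, 'fy': 290.9100668637291, 'cx': 284.30307807319895, 'cy': 212.5232215623908, 'T_tool_cam': array([[ 9.99999868e-01,  5.54916898e-06, -5.13366300e-04,
         1.51799019e-01],
       [ 1.33491381e-04,  9.62737384e-01,  2.70438000e-01,
        -6.76880108e+01],
       [ 4.95737635e-04, -2.70438033e-01,  9.62737256e-01,
        -1.41980077e+02],
       [ 0.00000000e+00,  0.00000000e+00,  0.00000000e+00,
         1.00000000e+00]])}
```

View pics/scene0.png

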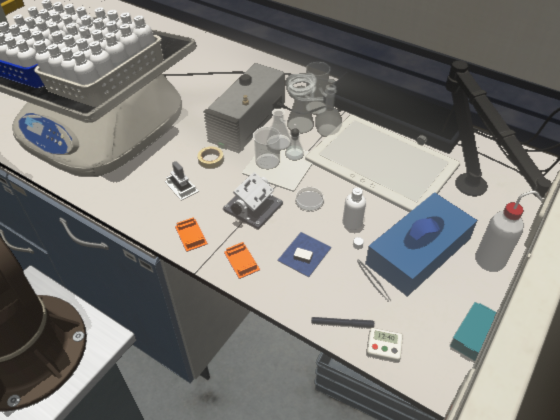

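View pics/top0.png

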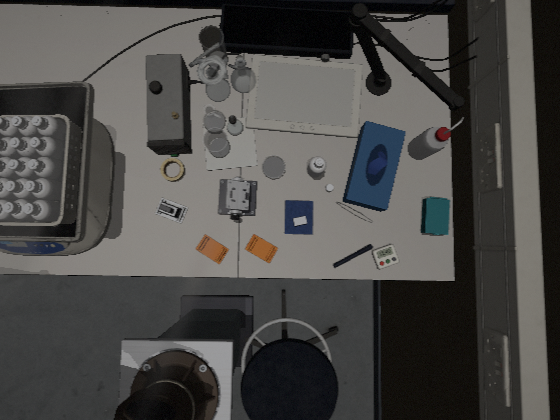

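View pics/wrist0.png

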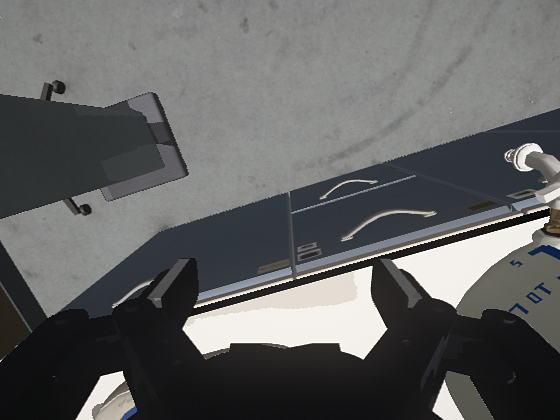

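Scene and top pictures show the white stand with holder (top ~(170,210)), the stage (238,195), and the blue pad with chip (299,219). Two orange decoys sit at (212,248) and (262,248).

```bash
cat > h.py <<'E'
import numpy as np,cv2
from scipy.spatial.transform import Rotation as R
from station import readout,camera,calibration,find_in,place_of
def tcp(s=None):
    s=s or readout.observe();T=np.eye(4);T[:3,:3]=R.from_quat(s['orientation']).as_matrix();T[:3,3]=s['eef_pos'];return T
def wfc(name,T=None):
    c=calibration(name)
    if name=='wrist': return c,(tcp() if T is None else T)@c['T_tool_cam']
    return c,np.linalg.inv(c['camera_from_world'])
def cloud(name,d,T=None):
    c,M=wfc(name,T);v,u=np.mgrid[:d.shape[0],:d.shape[1]]
    P=np.stack([(u-c['cx'])/c['fx']*d,(v-c['cy'])/c['fy']*d,d,np.ones_like(d)],-1)
    W=(P@M.T)[...,:3];W[d<=0]=np.nan;return W
def pix2plane(name,uv,z,T=None):
    c,M=wfc(name,T);r=M[:3,:3]@np.array([(uv[0]-c['cx'])/c['fx'],(uv[1]-c['cy'])/c['fy'],1]);o=M[:3,3]
    return o+r*(z-o[2])/r[2]
def proj(name,P,T=None):
    c,M=wfc(name,T);p=np.linalg.inv(M)@np.append(P,1);return np.array([c['fx']*p[0]/p[2]+c['cx'],c['fy']*p[1]/p[2]+c['cy']])
def snap(name,tag):
    T=tcp();p,d=camera(name);cv2.imwrite(f"pics/{tag}.png",p[:,:,::-1]);np.savez(f"pics/{tag}.npz",p=p,d=d,T=T);return T,p,d
E
python3 - <<'E'
from h import *
np.set_printoptions(precision=1,suppress=True)
Z={'stage':0,'pocket':60,'chip_top':18,'pad':0,'stand':0,'holder':12}
for cam in ['top','scene']:
    p,d=camera(cam);W=cloud(cam,d)
    for n,z in Z.items():
        for r in place_of(n,cam)[:2]:
            u,v=r['centre'];print(cam,n,round(r['conf'],2),np.array([u,v]),pix2plane(cam,(u,v),z),W[int(v),int(u)])
d=np.load('pics/top0.npy');W=cloud('top',d)
print(W[270:200:-20,260])
E
```

```text
top stage 0.66 [234.3 197. ] [ 569.2 -152.5    0. ] [ 561.  -158.4   67.9]
top pocket 0.64 [237.8 198. ] [ 559.4 -168.4   60. ] [ 558.8 -166.6   64.7]
top chip_top 0.63 [303.2 224.3] [ 490.4 -357.3   18. ] [ 491.5 -357.1   13. ]
top pad 0.61 [297.5 219. ] [ 506.8 -341.6    0. ] [ 505.9 -339.3   13.5]
top pad 0.23 [168.9 210.6] [525.2  39.8   0. ] [520.4  21.2  78.9]
top stand 0.83 [168.2 210.8] [524.6  41.8   0. ] [520.4  21.2  78.9]
top stand 0.82 [258.9 245.7] [ 426.1 -228.7    0. ] [ 428.1 -226.1    2.6]
top holder 0.74 [169.3 210.4] [524.8  35.4  12. ] [520.7  19.3  75.8]
scene stage 0.98 [251.8 205.6] [ 571.1 -156.1    0. ] [ 529.9 -186.2   57.5]
scene pocket 0.87 [254.2 189.6] [ 573.1 -165.1   60. ] [ 568.7 -168.    67.4]
scene pocket 0.34 [300.9 254.5] [ 468.1 -361.5   60. ] [ 496.4 -342.6   17.6]
scene pad 0.86 [304.1 253.7] [ 513.9 -343.2    0. ] [ 501.5 -349.9   20.8]
scene pad 0.62 [215.4 158.7] [658.1  25.2   0. ] [657.4  25.8   2.8]
scene stand 0.84 [192.7 236.1] [415.5 -95.5   0. ] [411.6 -97.6   5.7]
scene stand 0.8 [179.9 185.2] [529.   40.1   0. ] [513.5  25.8  21.7]
scene holder 0.73 [178.9 184.3] [521.9  35.1  12. ] [513.9  29.2  23. ]
[[ 355.3 -233.3   -0.2]
 [ 413.5 -232.2    1.6]
 [ 472.3 -231.     0.5]
 [ 531.7 -229.7   -0.5]]
```

```bash
cat >> h.py <<'E'
def down(az,tilt=0):
    """tool down with tool x at world azimuth az(rad)"""
    x=np.array([np.cos(az),np.sin(az),0]);z=np.array([0,0,-1.]);return np.stack([x,np.cross(z,x),z],1)
def go(pos,Rm,T=None):
    T=tcp() if T is None else T
    print('turn',np.round(R.from_matrix(T[:3,:3].T@Rm).as_rotvec(),4),'shift',np.round(T[:3,:3].T@(np.array(pos)-T[:3,3])/1000,4))
E
python3 - <<'E'
from h import *
for p,a in [((330,200,260),0.3),((480,-150,260),0),((500,-345,200),0)]: go(p,down(a))
E
```

```text
turn [ 0.00e+00 -1.00e-04  9.66e-01] shift [-0.3352  0.2547 -0.0287]
turn [-0.000e+00 -1.000e-04  1.266e+00] shift [-0.624   0.5029 -0.0287]
turn [-0.000e+00 -1.000e-04  1.266e+00] shift [-0.8041  0.5805  0.0313]
```

```bash
python3 -m handwheel '[[[0,0,0.14],[-0.048,0.036,-0.005],0],[[0,0,0.28],[-0.096,0.073,-0.01],0],[[0,0,0.42],[-0.144,0.109,-0.015],0],[[0,0,0.56],[-0.192,0.146,-0.02],0],[[0,0,0.70],[-0.24,0.182,-0.029],0],[[0,0,0.84],[-0.288,0.218,-0.029],0],[[0,0,0.966],[-0.335,0.255,-0.029],0],[[0,0,1.02],[-0.382,0.295,-0.029],0],[[0,0,1.08],[-0.429,0.335,-0.029],0],[[0,0,1.14],[-0.476,0.376,-0.029],0]]'
```

```text
time_s: 2.1
eef_pos: [403.9, 27.5, 260.8]
orientation: [0.998, 0.062, 0.001, -0.001]
contact_force: [1.7, 1.7, 0.3]
gripper_width: 0.997
```

Run:
```python
from h import *
s=readout.observe();print(s['time_s'],s['eef_pos'],s['joints'])
for p,a in [((480,-150,260),0),((500,-345,200),0)]: go(p,down(a))
```

```text
2.1 [403.92146027  27.47033346 260.79064214] [-0.79435544  0.00972802  0.61679033  2.05782056 -0.00743353  1.07423836
 -0.04957557]
turn [-0.0011 -0.0015  0.1245] shift [0.0535 0.1855 0.0007]
turn [-0.0011 -0.0015  0.1245] shift [0.049  0.3816 0.0605]
```

```bash
python3 -m handwheel '[[[0,0,0.06],[0.02,0.06,0],0],[[0,0,0.12],[0.04,0.12,0],0],[[0,0,0.124],[0.053,0.18,0],0],[[0,0,0.124],[0.052,0.24,0.01],0],[[0,0,0.124],[0.05,0.30,0.02],0],[[0,0,0.124],[0.049,0.355,0.03],0],[[0,0,0.124],[0.049,0.355,0.04],0]]'
python3 - <<'E'
from h import *
T,p,d=snap('wrist','w1')
print(readout.observe()['joints'],T[:3,3])
for n in ['chip','chip_top','pad','pocket']:print(n,place_of(n,'wrist')[:2])
E
```

```text
time_s: 2.98
eef_pos: [495.1, -324.2, 220.3]
orientation: [1.0, -0.003, 0.0, 0.001]
contact_force: [0.6, 0.6, -0.2]
gripper_width: 0.999
[-0.05924303  0.46663166  0.79408599  1.72206013 -0.36671326  1.10929295
  0.84452529] [ 495.06163051 -324.23515024  220.27861198]
chip [{'centre': [286.3, 205.6], 'conf': 0.95}]
chip_top [{'centre': [287.3, 211.4], 'conf': 0.83}]
pad [{'centre': [298.2, 203.3], 'conf': 0.88}]
pocket [{'centre': [364.2, 28.4], 'conf': 0.59}]
```

View pics/w1.png

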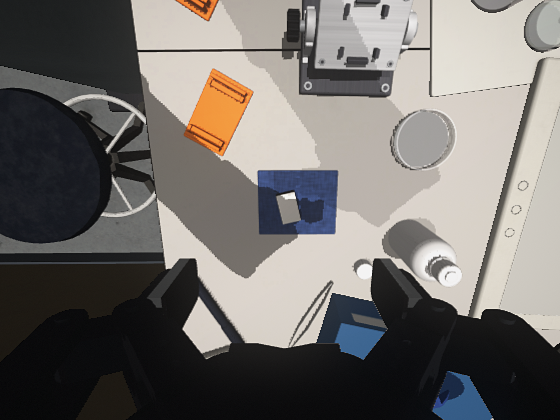

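The wrist view shows the chip, pale face up, near (287,208) on the blue pad. The stage is at the top (~(360,40)) with its knob on the left.

Run:
```python
from h import *
np.set_printoptions(precision=2,suppress=True)
f=np.load('pics/w1.npz');W=cloud('wrist',f['d'],f['T']);p=f['p']
sub=W[180:235,255:340];pad=np.abs(sub[...,2]-4)<4
print('pad z',np.nanmedian(sub[...,2]),'desk', np.nanmedian(W[235:250,300:330,2]))
for lo in (10,12,14):
  m=(W[...,2]>lo)&(W[...,2]<26);m[:185]=0;m[240:]=0;m[:,:262]=0;m[:,335:]=0
  pts=W[m];print(lo,len(pts),np.median(pts[:,2]))
  r=cv2.minAreaRect(pts[:,:2].astype(np.float32));print(r)
# pale
g=p.astype(int);pale=(g.min(2)>110);pale[:180]=0;pale[235:]=0;pale[:,258:][:,80:]=0;pale[:,:258]=0
n,l,st,c=cv2.connectedComponentsWithStats(pale.astype(np.uint8));i=1+np.argmax(st[1:,4]);print(st[i],c[i])
vv,uu=np.where(l==i);P=np.array([pix2plane('wrist',(u,v),18,f['T'])[:2] for u,v in zip(uu,vv)],np.float32)
r=cv2.minAreaRect(P);print(r,cv2.boxPoints(r),P.mean(0))
```

```text
pad z 3.493049817938754 desk 0.32075905594143705
10 594 17.342461601472422
((500.72442626953125, -347.9544372558594), (24.001461029052734, 37.66681671142578), 13.039347648620605)
12 589 17.34793513963632
((500.71002197265625, -347.95574951171875), (23.985517501831055, 37.66462707519531), 12.943643569946289)
14 584 17.359092800622534
((500.71539306640625, -347.9790954589844), (23.985517501831055, 37.61671447753906), 12.943643569946289)
[277 192  24  32 529] [288.2  207.44]
((500.724609375, -346.9468078613281), (22.367923736572266, 36.69435119628906), 12.260007858276367) [[ 485.9  -331.39]
 [ 493.69 -367.25]
 [ 515.55 -362.5 ]
 [ 507.76 -326.64]] [ 500.75 -346.73]
```

Run:
```python
from h import *
go((500.7,-347.5,75),down(0.218))
```

```text
turn [-0.0018 -0.002  -0.2154] shift [0.0031 0.0306 0.1457]
```

```bash
python3 -m handwheel '[[[-0.0018,-0.002,-0.11],[0.002,0.015,0.05],0.4],[[-0.0018,-0.002,-0.2154],[0.003,0.03,0.10],0.4],[[-0.0018,-0.002,-0.2154],[0.0031,0.0306,0.1457],0.4],[[-0.0018,-0.002,-0.2154],[0.0031,0.0306,0.1457],0.4],[[-0.0018,-0.002,-0.2154],[0.0031,0.0306,0.1457],0.4]]'
python3 - <<'E'
from h import *
np.set_printoptions(precision=2,suppress=True)
T,p,d=snap('wrist','w2');print(T)
W=cloud('wrist',d,T)
m=(W[...,2]>10)&(W[...,2]<26)&(np.hypot(W[...,0]-500,W[...,1]+347)<32)
pts=W[m];print(len(pts),np.median(pts[:,2]))
print(cv2.minAreaRect(pts[:,:2].astype(np.float32)))
E
```

```text
time_s: 3.85
eef_pos: [502.0, -347.3, 77.0]
orientation: [0.994, 0.109, 0.001, 0.001]
contact_force: [-0.0, -0.0, 1.0]
gripper_width: 0.599
[[   0.98    0.22    0.    501.98]
 [   0.22   -0.98   -0.   -347.33]
 [   0.      0.     -1.     77.04]
 [   0.      0.      0.      1.  ]]
1652 17.3502520247102
((500.3544616699219, -347.81256103515625), (23.884096145629883, 37.67869567871094), 12.988848686218262)
```

View pics/w2.png

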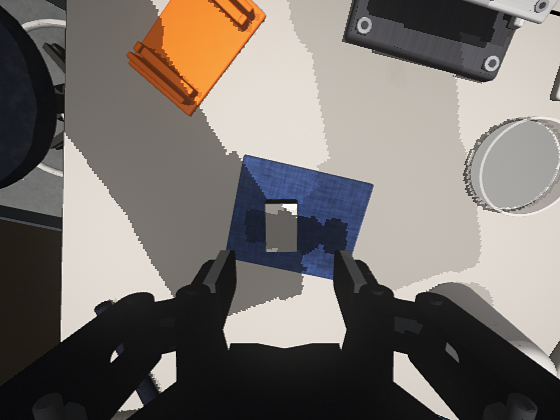

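The chip is upright in the wrist image at ~(281,227), centred between the fingers. Now I'll descend and grip it.

Run:
```python
from h import *
go((500.4,-347.8,6.5),down(0.2264))
```

```text
turn [ 0.0022 -0.0026 -0.0074] shift [-0.002  -0.0005  0.071 ]
```

```bash
python3 -m handwheel '[[[0.0022,-0.0026,-0.007],[-0.002,-0.0005,0.035],0.4],[[0.0022,-0.0026,-0.007],[-0.002,-0.0005,0.06],0.4],[[0.0022,-0.0026,-0.007],[-0.002,-0.0005,0.07],0.4],[[0.0022,-0.0026,-0.007],[-0.002,-0.0005,0.0707],0.4]]' 30; python3 -c "
from h import *
go((500.4,-347.8,6.5),down(0.2264))"
```

```text
time_s: 4.4
eef_pos: [501.1, -347.9, 7.7]
orientation: [0.994, 0.113, 0.0, 0.0]
contact_force: [-0.3, 0.6, 0.9]
gripper_width: 0.599
turn [ 0.0007 -0.0009  0.    ] shift [-0.0006 -0.0003  0.0012]
```

```bash
python3 -m handwheel '[[[0,0,0],[-0.0006,-0.0003,0.001],0.5],[[0,0,0],[-0.0006,-0.0003,0.001],0.7],[[0,0,0],[-0.0006,-0.0003,0.001],0.85],[[0,0,0],[-0.0006,-0.0003,0.001],1],[[0,0,0],[-0.0006,-0.0003,0.001],1]]' 30
```

```text
time_s: 5.03
eef_pos: [500.9, -348.1, 7.8]
orientation: [0.994, 0.113, 0.001, 0.001]
contact_force: [-0.7, 0.9, 5.2]
gripper_width: 0.271
```

Run:
```python
from h import *
go((565,-220,200),down(0))
```

```text
turn [ 0.0013 -0.0023  0.2264] shift [ 0.0916 -0.1102 -0.1922]
```

```bash
python3 -m handwheel '[[[0,0,0],[0,0,-0.01],1],[[0,0,0],[0,0,-0.05],1],[[0,0,0.05],[0.02,-0.025,-0.10],1],[[0,0,0.15],[0.05,-0.06,-0.14],1],[[0,0,0.226],[0.08,-0.09,-0.18],1],[[0.001,-0.002,0.226],[0.0916,-0.11,-0.192],1],[[0.001,-0.002,0.226],[0.0916,-0.11,-0.192],1],[[0.001,-0.002,0.226],[0.0916,-0.11,-0.192],1]]'
python3 - <<'E'
from h import *
np.set_printoptions(precision=2,suppress=True)
T,p,d=snap('wrist','w3');print(T)
for n in ['stage','pocket']:print(n,place_of(n,'wrist')[:2])
E
```

```text
time_s: 6.02
eef_pos: [564.2, -221.0, 199.8]
orientation: [1.0, -0.0, -0.0, 0.0]
contact_force: [-0.5, 0.1, -0.4]
gripper_width: 0.269
[[   1.     -0.     -0.    564.21]
 [  -0.     -1.     -0.   -221.04]
 [  -0.      0.     -1.    199.79]
 [   0.      0.      0.      1.  ]]
stage [{'centre': [285.7, 140.0], 'conf': 0.92}]
pocket [{'centre': [288.0, 146.8], 'conf': 0.68}]
```

View pics/w3.png

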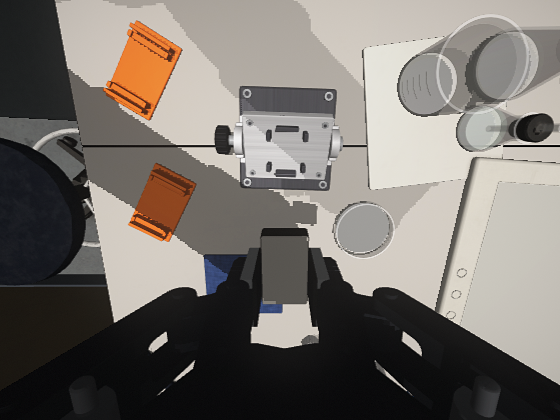

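The chip is held squarely between the fingers, with its face at ~(285,265). The stage is fully in view at ~(288,140), its six dark lips round the pocket and the knob at the left.

Run:
```python
from h import *
np.set_printoptions(precision=3,suppress=True)
f=np.load('pics/w3.npz');W=cloud('wrist',f['d'],f['T']);p=f['p']
c=p[75:200,200:360,::-1];cv2.imwrite('pics/w3c.png',cv2.resize(c,None,fx=5,fy=4.8,interpolation=cv2.INTER_CUBIC))
# base: z 8..14 ; table: z>35
m=(W[...,2]>35)&(W[...,2]<100);m[:75]=0;m[200:]=0;m[:,:240]=0;m[:,335:]=0
pts=W[m]
# ransac plane
rng=np.random.default_rng(0);best=0
for _ in range(400):
    a=pts[rng.choice(len(pts),3,False)];n=np.cross(a[1]-a[0],a[2]-a[0]);n/=np.linalg.norm(n)+1e-9
    k=np.abs((pts-a[0])@n)<0.8
    if k.sum()>best:best=k.sum();inl=k
q=pts[inl];c0=q.mean(0);n=np.linalg.svd(q-c0)[2][2];n*=np.sign(n[2]);print(best,len(pts),c0,n,'tilt',np.arccos(n[2]),'az',np.degrees(np.arctan2(n[1],n[0])))
np.savez('plane.npz',c0=c0,n=n)
b=W[...,2];m=(b>7)&(b<16);m[:75]=0;m[200:]=0;m[:,:225]=0;m[:,345:]=0
print(cv2.minAreaRect(W[m][:,:2].astype(np.float32)),np.median(b[m]))
h=(W-c0)@n
hh=np.where(np.isfinite(h),h,0)[75:200,200:360];cv2.imwrite('pics/w3h.png',cv2.resize(np.clip(hh*12+100,0,255).astype(np.uint8),None,fx=5,fy=4.8,interpolation=cv2.INTER_NEAREST))
```

```text
3714 5999 [ 567.527 -167.004   65.207] [-0.012 -0.441  0.898] tilt 0.45670485141278655 az -91.6115646509647
((567.2938842773438, -163.0121307373047), (110.23555755615234, 103.80098724365234), 88.15447998046875) 11.324589521109885
```

View pics/w3c.png

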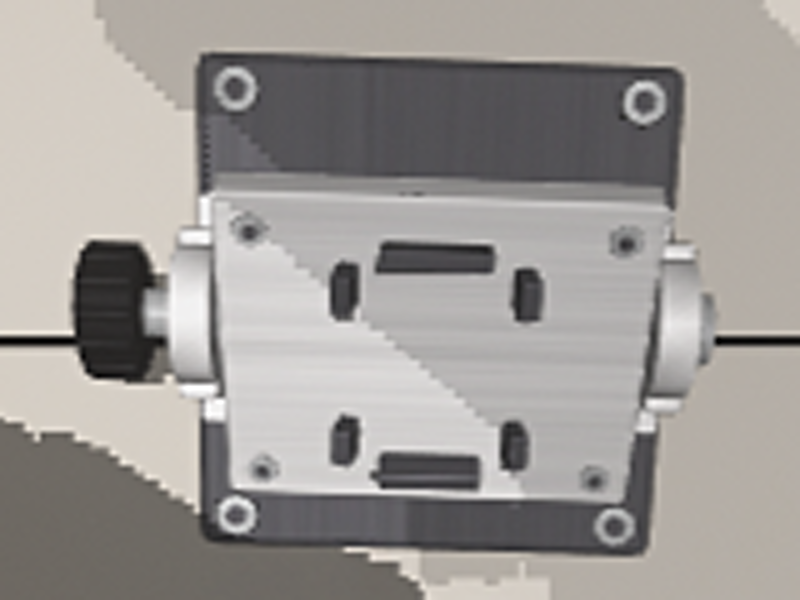

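View pics/w3h.png

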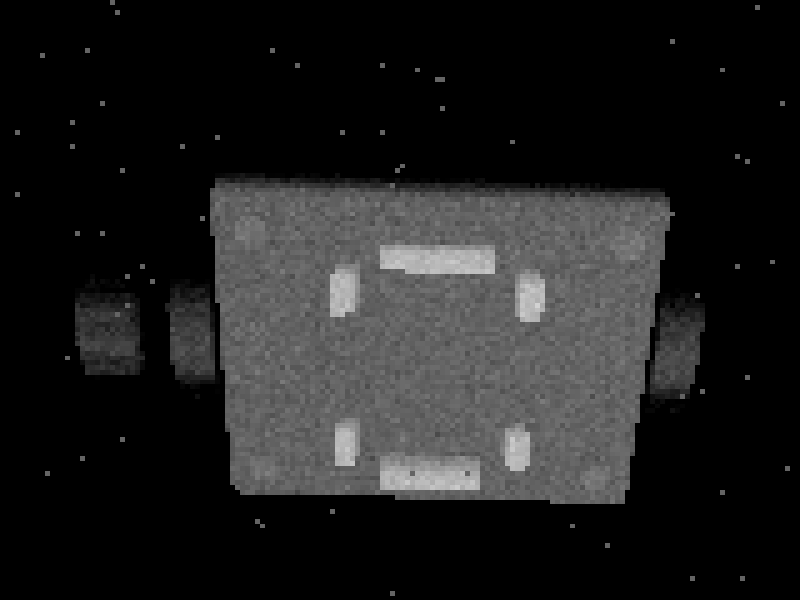

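Run:
```python
from h import *
np.set_printoptions(precision=2,suppress=True)
f=np.load('pics/w3.npz');W=cloud('wrist',f['d'],f['T'])
k=np.load('plane.npz');c0,n=k['c0'],k['n']
yh=-np.array([1,0,0]);yh=yh-yh@n*n;yh[2]=0;yh/=np.linalg.norm(yh);yh=np.cross(n,[0,0,1]);yh/=np.linalg.norm(yh)
if yh[0]>0:yh=-yh
xh=np.cross(yh,n);print('xh',xh,'yh',yh)
h=(W-c0)@n
win=np.zeros(h.shape,bool);win[75:200,235:340]=1
t=win&(np.abs(h)<1.5)
loc=np.stack([(W-c0)@xh,(W-c0)@yh],-1)
r=cv2.minAreaRect(loc[t].astype(np.float32));print('table',r)
lip=win&(h>2.5)&(h<9)
nn,l,st,c=cv2.connectedComponentsWithStats(lip.astype(np.uint8))
tops=[]
for i in range(1,nn):
    if st[i,4]>15:
        q=loc[l==i];print(st[i,4],'x',q[:,0].min(),q[:,0].max(),'y',q[:,1].min(),q[:,1].max(),'h',h[l==i].max(),np.median(h[l==i]))
for d in ([0,-163.0,0],):
    P=np.array([567.3,-163.0,50-.65])+16*n;print('pocket via base',P,'in loc',(P-c0)@xh,(P-c0)@yh,(P-c0)@n)
# chip in view
Lc=W.copy();m=np.zeros(h.shape,bool);m[225:320,255:320]=1
T=f['T'];q=(W-T[:3,3])@T[:3,:3]
m&=(q[...,2]<-5)&(q[...,2]>-25)
print('chip top pts',m.sum(),np.median(q[m],0))
zz=np.median(q[m],0)[2];mm=m&(np.abs(q[...,2]-zz)<3)
print(cv2.minAreaRect(q[mm][:,:2].astype(np.float32)),q[mm][:,1].min(),q[mm][:,1].max())
A=np.c_[q[mm][:,:2],np.ones(mm.sum())];print(np.linalg.lstsq(A,q[mm][:,2],rcond=None)[0])
```

```text
xh [0.03 0.9  0.44] yh [-1.    0.03  0.  ]
table ((-2.9967613220214844, -0.020660400390625), (95.5581283569336, 67.11028289794922), 89.54682159423828)
133 x 18.483504700288385 22.885152893574105 y -8.945720431286816 10.185782590825214 h 8.435863379373886 6.622289944748881
57 x 9.441621970805238 17.77790067317044 y 14.591448336512183 18.949922928799644 h 7.853962898271615 6.377214992512686
55 x 9.459377342784087 17.606134573636087 y -18.261486557627602 -13.695452561229107 h 8.378153222788697 6.67902099932985
45 x -23.312292679979866 -15.247537344355196 y 14.790906542550118 18.58315183794174 h 8.11137276094866 6.484421071989738
45 x -23.052359895855247 -15.181959259610364 y -18.06188663898874 -13.311862367208182 h 8.428900480182955 6.431559474351986
123 x -29.34141080908304 -23.102128303430476 y -8.712843564001494 9.978431827653722 h 8.555027561526858 6.042330419868774
pocket via base [ 567.1  -170.05   63.71] in loc -3.4060071687561715 0.339718883299359 0.006155583124021868
chip top pts 3777 [ 0.99 -3.79 -9.6 ]
((1.6999406814575195, -0.7648067474365234), (31.81235694885254, 37.98793411254883), 1.115126609802246) -19.804717871480975 18.310693744295143
[ 0.   -0.01 -9.51]
```

```bash
cat >> h.py <<'E'
def plane(pts,thr=0.8):
    rng=np.random.default_rng(0);best=0
    for _ in range(400):
        a=pts[rng.choice(len(pts),3,False)];n=np.cross(a[1]-a[0],a[2]-a[0]);n/=np.linalg.norm(n)+1e-9
        k=np.abs((pts-a[0])@n)<thr
        if k.sum()>best:best=k.sum();inl=k
    q=pts[inl];c0=q.mean(0);n=np.linalg.svd(q-c0)[2][2];n*=np.sign(n[2]);return c0,n,best
TILT=0.457;YAW=np.radians(88.3)
def stageR(t=TILT,yaw=YAW):
    """columns: stage-table x,y,z in world"""
    return R.from_euler('z',yaw).as_matrix()@R.from_euler('y',-t).as_matrix()
def toolR(t=TILT,yaw=YAW):
    S=stageR(t,yaw);return np.stack([-S[:,1],-S[:,0],-S[:,2]],1)
E
python3 - <<'E'
from h import *
np.set_printoptions(precision=4,suppress=True)
f=np.load('pics/w3.npz');W=cloud('wrist',f['d'],f['T'])
m=np.abs(W[...,2])<6;m[250:]=0
print('desk',plane(W[m]))
b=(W[...,2]>8)&(W[...,2]<15);b[:75]=0;b[200:]=0;b[:,:240]=0;b[:,335:]=0
print('base',plane(W[b]))
print(stageR(),'\n',toolR())
Rm=toolR();P=np.array([567.1,-169.7,63.9])
for up in (90,40,12,0.5):
    t=P+stageR()[:,2]*up-Rm@np.array([0.1,-0.6,4.4]);print(up,t);go(t,Rm)
E
```

```text
Traceback (most recent call last):
  File "h.py", line 33, in plane
    q=pts[inl];c0=q.mean(0);n=np.linalg.svd(q-c0)[2][2];n*=np.sign(n[2]);return c0,n,best
                              ~~~~~~~~~~~~~^^^^^^
numpy._core._exceptions._ArrayMemoryError: Unable to allocate 15.0 GiB for an array with shape (44924, 44924) and data type float64
```

```bash
sed -i 's/np.linalg.svd(q-c0)\[2\]/np.linalg.svd(q-c0,full_matrices=False)[2]/' h.py
python3 - <<'E'
from h import *
np.set_printoptions(precision=4,suppress=True)
f=np.load('pics/w3.npz');W=cloud('wrist',f['d'],f['T'])
m=np.abs(W[...,2])<6;m[250:]=0
print('desk',plane(W[m]))
b=(W[...,2]>8)&(W[...,2]<15);b[:75]=0;b[200:]=0;b[:,:240]=0;b[:,335:]=0
print('base',plane(W[b]))
print(stageR(),'\n',toolR())
Rm=toolR();P=np.array([567.1,-169.7,63.9])
for up in (90,40,12,0.5):
    t=P+stageR()[:,2]*up-Rm@np.array([0.1,-0.6,4.4]);print(up,t);go(t,Rm)
E
```

```text
desk (array([ 542.237 , -141.6689,    0.1798]), array([-0.0003,  0.001 ,  1.    ]), np.int64(44924))
base (array([ 566.6491, -147.8394,   11.2018]), array([-0.0017, -0.0003,  1.    ]), np.int64(2104))
[[ 0.0266 -0.9996 -0.0131]
 [ 0.897   0.0297 -0.4411]
 [ 0.4413  0.      0.8974]] 
 [[ 0.9996 -0.0266  0.0131]
 [-0.0297 -0.897   0.4411]
 [-0.     -0.4413 -0.8974]]
90 [ 565.7483 -211.8716  148.3479]
turn [0.4574 0.007  0.0272] shift [ 0.0017 -0.0096  0.0511]
40 [ 566.4029 -189.8185  103.4789]
turn [0.4574 0.007  0.0272] shift [ 0.0024 -0.0317  0.0959]
12 [ 566.7694 -177.4687   78.3523]
turn [0.4574 0.007  0.0272] shift [ 0.0027 -0.0441  0.121 ]
0.5 [ 566.9199 -172.3964   68.0324]
turn [0.4574 0.007  0.0272] shift [ 0.0029 -0.0492  0.1314]
```

```bash
python3 -m handwheel '[[[0.15,0.002,0.009],[0,-0.002,0.01],1],[[0.30,0.005,0.018],[0.001,-0.006,0.03],1],[[0.457,0.007,0.027],[0.0017,-0.0096,0.051],1],[[0.457,0.007,0.027],[0.002,-0.02,0.073],1],[[0.457,0.007,0.027],[0.0024,-0.0317,0.0959],1],[[0.457,0.007,0.027],[0.0024,-0.0317,0.0959],1],[[0.457,0.007,0.027],[0.0024,-0.0317,0.0959],1]]'
python3 - <<'E'
from h import *
np.set_printoptions(precision=4,suppress=True)
T,p,d=snap('wrist','w4');print(readout.observe()['joints']);
Rm=toolR();P=np.array([567.1,-169.7,63.9])
for up in (40,12,0.5):
    t=P+stageR()[:,2]*up-Rm@np.array([0.1,-0.6,4.4]);print(up,t);go(t,Rm)
W=cloud('wrist',d,T);L=(W-P)@stageR()
h=L[...,2];t=(np.abs(h)<4)&(np.abs(L[...,0])<36)&(np.abs(L[...,1])<44)
c0,n,b=plane(W[t]);print(c0,n,b,np.arccos(n[2]),(c0-P)@stageR(), n@stageR())
lip=(h>3)&(h<9.5)&(np.abs(L[...,0])<34)&(np.abs(L[...,1])<25)
nn,l,st,c=cv2.connectedComponentsWithStats(lip.astype(np.uint8))
for i in range(1,nn):
    if st[i,4]>15:
        q=L[l==i];print(st[i,4],'x',q[:,0].min(),q[:,0].max(),'y',q[:,1].min(),q[:,1].max())
E
```

```text
time_s: 7.05
eef_pos: [566.4, -191.0, 104.1]
orientation: [0.974, -0.015, 0.004, -0.226]
contact_force: [0.4, -1.7, -0.4]
gripper_width: 0.269
[ 0.1282  0.7106  0.5614  1.6712 -0.774   1.2601  0.9958]
40 [ 566.4029 -189.8185  103.4789]
turn [ 0.0016 -0.0014 -0.0002] shift [-0.0003 -0.0007  0.0014]
12 [ 566.7694 -177.4687   78.3523]
turn [ 0.0016 -0.0014 -0.0002] shift [-0.0003 -0.0008  0.0294]
0.5 [ 566.9199 -172.3964   68.0324]
turn [ 0.0016 -0.0014 -0.0002] shift [-0.0004 -0.0008  0.0409]
[ 566.5475 -160.1251   68.4608] [-0.0142 -0.4388  0.8985] 5079 0.4545187986006357 [10.5863  0.8363 -0.1231] [0.0025 0.0012 1.    ]
185 x 21.82829057508218 25.599795602235584 y -9.486107117845886 9.750455557014082
98 x 12.447190749255727 20.399071590499283 y 14.473824625052758 19.00173397265784
88 x 12.560708803724523 20.270752451851195 y -18.00590063960805 -13.618924045938302
```

View pics/w4.png

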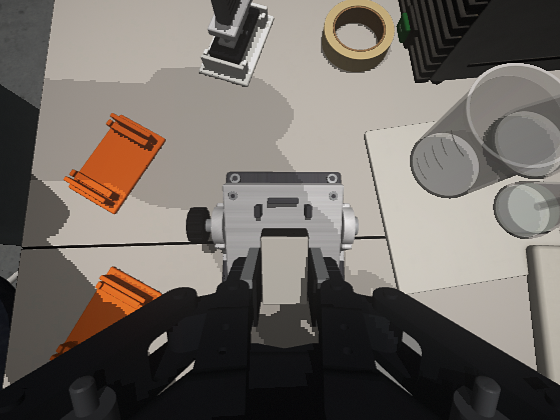

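The view shows the chip (face ~(285,265)) just in front of the pocket, with the upper lips at (283,203), (258,211) and (307,211) symmetric about it. I'll check the chip's x/y in the tool once more, then descend.

Run:
```python
from h import *
np.set_printoptions(precision=3,suppress=True)
for tag in('w3','w4'):
    f=np.load(f'pics/{tag}.npz');T=f['T'];W=cloud('wrist',f['d'],T);q=(W-T[:3,3])@T[:3,:3];p=f['p'].astype(int)
    m=(np.abs(q[...,2]+9.6)<2.5);m[:228]=0;m[310:]=0;m[:,:240]=0;m[:,330:]=0
    ys=q[m][:,1];print(tag,'y range',np.percentile(ys,[0.3,99.7]))
    # x edges by brightness at rows
    for r in (245,255,270):
        row=p[r,250:320].sum(1);g=np.diff(row);print(r,250+np.argmax(g),250+np.argmin(g), row[5],row[35])
```

```text
w3 y range [-18.961  18.146]
245 308 259 308 256
255 261 307 167 253
270 261 307 55 251
w4 y range [-18.855  18.1  ]
245 308 307 481 503
255 261 307 278 501
270 261 304 78 500
```

```bash
python3 -m handwheel '[[[0.0016,-0.0014,0],[-0.0006,-0.0009,0.02],1],[[0.0016,-0.0014,0],[-0.0006,-0.0009,0.0294],1],[[0.0016,-0.0014,0],[-0.0006,-0.0009,0.0305],1],[[0.0016,-0.0014,0],[-0.0006,-0.0009,0.0305],1]]'
python3 - <<'E'
from h import *
np.set_printoptions(precision=4,suppress=True)
Rm=toolR();P=np.array([566.75,-169.7,63.9])
for up in (12,0.5):
    t=P+stageR()[:,2]*up-Rm@np.array([0.1,-0.4,4.4]);print(up,t);go(t,Rm)
T,p,d=snap('wrist','w5');cv2.imwrite('pics/w5c.png',cv2.resize(p[170:320,200:370,::-1],None,fx=4,fy=4))
E
```

```text
time_s: 7.6
eef_pos: [566.5, -176.9, 77.4]
orientation: [0.974, -0.015, 0.003, -0.226]
contact_force: [-0.4, -0.3, -0.8]
gripper_width: 0.275
12 [ 566.4247 -177.2893   78.4405]
turn [ 0.0001  0.0002 -0.0002] shift [-0.0001 -0.0001 -0.0011]
0.5 [ 566.5753 -172.217    68.1207]
turn [ 0.0001  0.0002 -0.0002] shift [-0.0001 -0.0001  0.0104]
```

View pics/w5c.png

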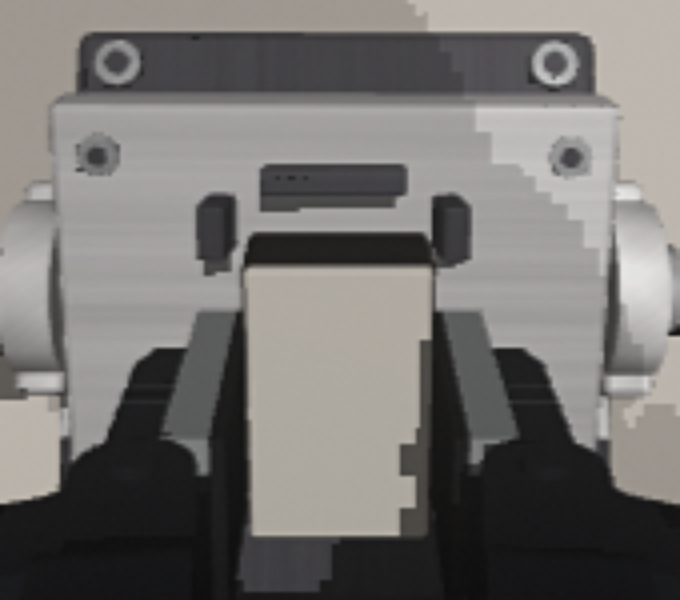

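Well centred: the chip lies between the two corner lips, below the top lip. Lowering now.

```bash
python3 -m handwheel '[[[0,0,0],[-0.0001,-0.0001,0.003],1],[[0,0,0],[-0.0001,-0.0001,0.006],1],[[0,0,0],[-0.0001,-0.0001,0.0085],1],[[0,0,0],[-0.0001,-0.0001,0.0105],1],[[0,0,0],[-0.0001,-0.0001,0.011],1],[[0,0,0],[-0.0001,-0.0001,0.011],1]]'
python3 - <<'E'
from h import *
np.set_printoptions(precision=4,suppress=True)
Rm=toolR();P=np.array([566.75,-169.7,63.9])
t=P-Rm@np.array([0.1,-0.4,4.4]);go(t,Rm)
s=readout.observe();print(s['contact_force'],s['ft_torque'])
T,p,d=snap('wrist','w6');cv2.imwrite('pics/w6c.png',cv2.resize(p[170:320,200:370,::-1],None,fx=4,fy=4))
E
```

```text
time_s: 8.4
eef_pos: [566.7, -172.2, 67.8]
orientation: [0.974, -0.015, 0.003, -0.226]
contact_force: [-1.2, 0.8, -0.6]
gripper_width: 0.273
turn [ 0.0004 -0.0002 -0.0001] shift [-0.0001 -0.0001  0.0002]
[-1.1703  0.801  -0.5918] [-0.5098  0.0924  0.0269]
```

View pics/w6c.png

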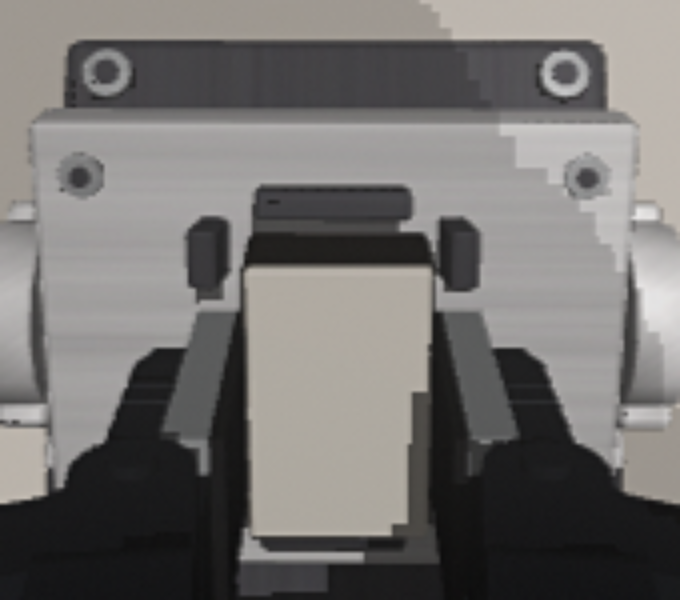

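```bash
python3 -m handwheel '[[[0,0,0],[0,0,0.001],1],[[0,0,0],[0,0,0.0015],1],[[0,0,0],[0,0,0.002],1],[[0,0,0],[0,0,0.002],1]]';python3 - <<'E'
from h import *
s=readout.observe();print(s['contact_force'],s['ft_torque'],stageR().T@s['contact_force'])
E
```

```text
time_s: 8.95
eef_pos: [566.8, -172.1, 67.3]
orientation: [0.974, -0.015, 0.004, -0.226]
contact_force: [-3.2, -2.2, 10.7]
gripper_width: 0.271
[-3.16561303 -2.15242175 10.68425783] [0.23289045 0.63146159 0.32156412] [ 2.69954838  3.10036545 10.57863712]
```

```bash
python3 -m handwheel '[[[0,0,0],[0,0,-0.0003],0.65],[[0,0,0],[0,0,-0.0003],0.55],[[0,0,0],[0,0,-0.0003],0.55],[[0,0,0],[0,0,-0.0003],0.55],[[0,0,0],[0,0,-0.01],0.5],[[0,0,0],[0,0,-0.03],0.5],[[0,0,0],[0,0,-0.08],0.5],[[0,0,0],[0,0,-0.09],0.5],[[0,0,0],[0,0,-0.09],0.5]]';python3 - <<'E'
from h import *
np.set_printoptions(precision=4,suppress=True)
T,p,d=snap('wrist','w7');cv2.imwrite('pics/w7c.png',cv2.resize(p[130:330,180:390,::-1],None,fx=3,fy=3))
W=cloud('wrist',d,T);P=np.array([566.75,-169.7,63.9]);L=(W-P)@stageR();h=L[...,2]
m=(h>10)&(h<18)&(np.abs(L[...,0])<24)&(np.abs(L[...,1])<16)
q=L[m];print(cv2.minAreaRect(q[:,:2].astype(np.float32)))
c0,n,b=plane(W[m]);print('chip top',(c0-P)@stageR(),n@stageR(),b,np.arccos(n[2]))
t=(np.abs(h)<3)&(np.abs(L[...,0])<36)&(np.abs(L[...,1])<40);c1,n1,b=plane(W[t]);print('table',(c1-P)@stageR(),n1@stageR(),b,np.arccos(n1[2]),n1)
print('gap along n',(c0-c1)@n1)
np.savez('chip.npz',c0=c0,n=n,q=q)
E
```

```text
time_s: 10.07
eef_pos: [565.8, -212.8, 149.4]
orientation: [0.974, -0.015, 0.005, -0.226]
contact_force: [0.6, 0.2, -0.7]
gripper_width: 0.5
((-0.37650489807128906, -0.7321701049804688), (37.48342514038086, 23.5864200592041), 0.7758042216300964)
chip top [-0.2862 -0.9472 13.8241] [-0.0035  0.0045  1.    ] 1033 0.46048917029900593
table [ 2.3473  0.4888 -0.0915] [0.0057 0.0031 1.    ] 3805 0.4513113369562863 [-0.016  -0.4359  0.8999]
gap along n 13.895958063579059
```

View pics/w7c.png

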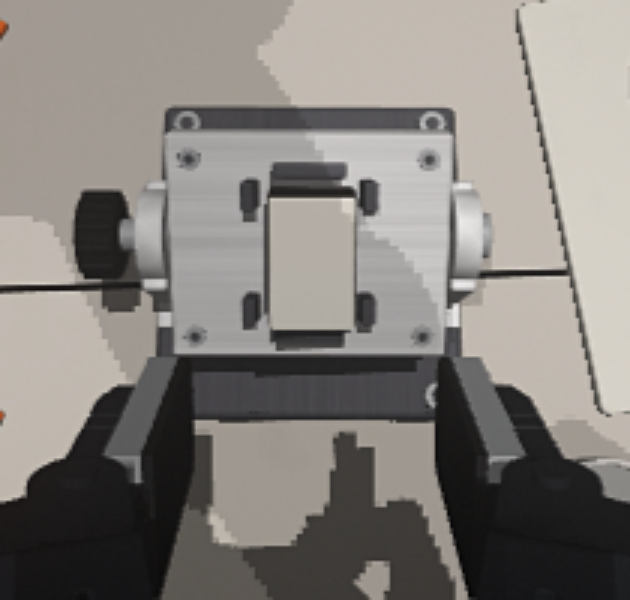

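The chip lies in the pocket between all six lips, pale face up, at ~(310,262) in the crop. Depth puts the face 13.9 mm above the floor, so it is flat. Next, the holder.

Run:
```python
from h import *
go((515,30,200),down(-0.36))
```

```text
turn [-0.4527  0.0735  0.324 ] shift [-0.0577 -0.2383  0.0594]
```

```bash
python3 -m handwheel '[[[-0.11,0.018,0.08],[-0.012,-0.048,-0.01],0.4],[[-0.22,0.036,0.16],[-0.024,-0.096,0],0.4],[[-0.33,0.055,0.24],[-0.036,-0.144,0.015],0.4],[[-0.4527,0.0735,0.324],[-0.048,-0.192,0.035],0.4],[[-0.4527,0.0735,0.324],[-0.0577,-0.2383,0.0594],0.4],[[-0.4527,0.0735,0.324],[-0.0577,-0.2383,0.0594],0.4],[[-0.4527,0.0735,0.324],[-0.0577,-0.2383,0.0594],0.4]]';python3 - <<'E'
from h import *
np.set_printoptions(precision=3,suppress=True)
T,p,d=snap('wrist','w8');print(T)
for n in('holder','stand'):
    for r in place_of(n,'wrist')[:2]:print(n,r,pix2plane('wrist',r['centre'],12 if n=='holder' else 0,T))
W=cloud('wrist',d,T)
E
```

```text
time_s: 11.0
eef_pos: [514.2, 31.9, 199.2]
orientation: [0.984, -0.177, -0.001, 0.0]
contact_force: [0.0, -1.2, 0.7]
gripper_width: 0.598
[[  0.937  -0.348  -0.002 514.186]
 [ -0.348  -0.937   0.     31.882]
 [ -0.002   0.001  -1.    199.176]
 [  0.      0.      0.      1.   ]]
holder {'centre': [291.3, 187.5], 'conf': 0.68} [524.318  34.424  12.   ]
stand {'centre': [293.4, 186.6], 'conf': 0.78} [526.505  32.338   0.   ]
stand {'centre': [248.0, 303.3], 'conf': 0.56} [415.988 -94.991   0.   ]
```

View pics/w8.png

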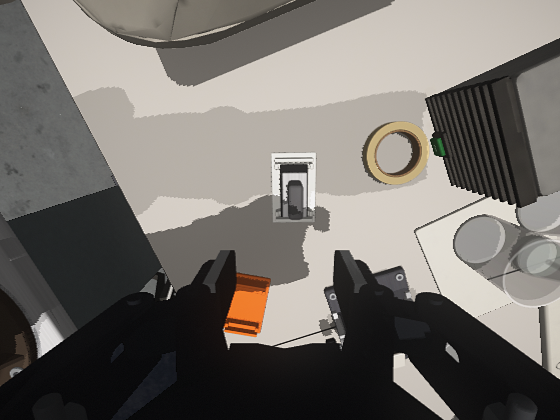

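The holder in its white stand is at ~(294,187), almost aligned with the tool. The tape roll is to its right, well clear.

Run:
```python
from h import *
np.set_printoptions(precision=3,suppress=True)
f=np.load('pics/w8.npz');T=f['T'];W=cloud('wrist',f['d'],T)
near=np.hypot(W[...,0]-524,W[...,1]-34)<60
for lo,hi,nm in((70,82,'rib'),(38,46,'body'),(26,34,'foot'),(10,23,'stand')):
    m=near&(W[...,2]>lo)&(W[...,2]<hi);m[:140]=0;m[240:]=0
    q=W[m];print(nm,m.sum(),np.median(q[:,2]),cv2.minAreaRect(q[:,:2].astype(np.float32)))
```

```text
rib 513 74.98571907166217 ((525.7467041015625, 32.01029968261719), (33.187599182128906, 13.397757530212402), 69.90473175048828)
body 567 41.28160553434316 ((525.5408935546875, 31.631755828857422), (47.859004974365234, 25.682662963867188), 70.69190979003906)
foot 0 nan ((0.0, 0.0), (0.0, 0.0), 0.0)
stand 822 18.401049152217638 ((525.6333618164062, 31.4737548828125), (73.0993423461914, 43.151344299316406), 70.41088104248047)
  return _methods._mean(a, axis=axis, dtype=dtype,
  ret = ret.dtype.type(ret / rcount)
```

Run:
```python
from h import *
go((525.6,31.7,100),down(-0.342))
```

```text
turn [ 0.0005 -0.     -0.0213] shift [ 0.0085 -0.0076  0.0999]
```

```bash
python3 -m handwheel '[[[0.0005,0,-0.0213],[0.006,-0.005,0.05],0.4],[[0.0005,0,-0.0213],[0.0085,-0.0076,0.09],0.4],[[0.0005,0,-0.0213],[0.0085,-0.0076,0.1],0.4],[[0.0005,0,-0.0213],[0.0085,-0.0076,0.1],0.4],[[0.0005,0,-0.0213],[0.0085,-0.0076,0.1],0.4]]';python3 - <<'E'
from h import *
T,p,d=snap('wrist','w9')
W=cloud('wrist',d,T)
near=np.hypot(W[...,0]-525,W[...,1]-32)<60
for lo,hi,nm in((70,82,'rib'),(38,46,'body'),(10,23,'stand')):
    m=near&(W[...,2]>lo)&(W[...,2]<hi);m[260:]=0
    q=W[m];print(nm,m.sum(),np.median(q[:,2]),cv2.minAreaRect(q[:,:2].astype(np.float32)))
go((525.6,31.7,46),down(-0.342))
E
```

```text
time_s: 11.78
eef_pos: [526.6, 30.9, 101.3]
orientation: [0.985, -0.171, 0.001, -0.0]
contact_force: [0.2, 0.3, -0.1]
gripper_width: 0.6
rib 962 74.94113036123397 ((526.5316772460938, 34.978546142578125), (27.29996681213379, 14.067205429077148), 70.55255126953125)
body 1090 41.239710480211286 ((525.6526489257812, 31.81635284423828), (47.986690521240234, 26.0157527923584), 70.40147399902344)
stand 1470 18.42915979450433 ((525.9081420898438, 31.728912353515625), (72.72663879394531, 42.92128372192383), 70.20701599121094)
turn [-0.0013 -0.0021 -0.0006] shift [-0.0012  0.      0.0553]
```

View pics/w9.png

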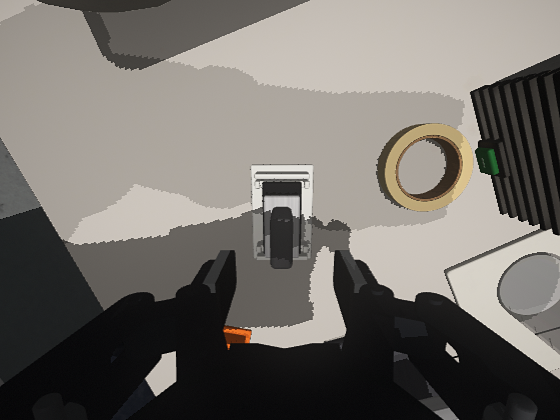

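The rib, at ~(281,237), is centred between the fingers and parallel to them. Descending.

```bash
python3 -m handwheel '[[[-0.0013,-0.002,-0.0006],[-0.001,0,0.025],0.4],[[-0.0013,-0.002,-0.0006],[-0.001,0,0.045],0.4],[[-0.0013,-0.002,-0.0006],[-0.001,0,0.054],0.4],[[-0.0013,-0.002,-0.0006],[-0.001,0,0.0553],0.4],[[-0.0013,-0.002,-0.0006],[-0.001,0,0.0553],0.4]]';python3 - <<'E'
from h import *
go((525.7,31.8,46),down(-0.342))
E
```

```text
time_s: 12.45
eef_pos: [526.3, 31.6, 46.8]
orientation: [0.985, -0.17, 0.001, -0.0]
contact_force: [0.1, -0.7, -0.3]
gripper_width: 0.602
turn [-0.0006 -0.0011 -0.0001] shift [-0.0007  0.0001  0.0008]
```

```bash
python3 -m handwheel '[[[-0.0006,-0.001,0],[-0.0007,0,0.0008],0.55],[[-0.0006,-0.001,0],[-0.0007,0,0.0008],0.7],[[-0.0006,-0.001,0],[-0.0007,0,0.0008],0.8],[[-0.0006,-0.001,0],[-0.0007,0,0.0008],0.95],[[-0.0006,-0.001,0],[-0.0007,0,0.0008],1],[[-0.0006,-0.001,0],[-0.0007,0,0.0008],1]]' 80
```

```text
time_s: 13.2
eef_pos: [525.8, 31.9, 46.0]
orientation: [0.985, -0.17, 0.0, -0.0]
contact_force: [1.4, 0.4, 0.5]
gripper_width: 0.15
```

```bash
python3 -m handwheel '[[[0,0,0],[0,0,-0.008],1],[[0,0,0],[0,0,-0.02],1],[[0,0,0],[0,0,-0.06],1],[[0,0,0],[0,0,-0.11],1],[[0,0,0],[0,0,-0.15],1],[[0,0,0],[0,0,-0.15],1]]';python3 - <<'E'
from h import *
np.set_printoptions(precision=3,suppress=True)
s=readout.observe();print(s['contact_force'])
T,p,d=snap('wrist','w10');print(T)
W=cloud('wrist',d,T);q=(W-T[:3,3])@T[:3,:3]
for lo,hi,nm in((0,9,'body'),(15,30,'foot')):
    m=(q[...,2]>lo)&(q[...,2]<hi)&(np.abs(q[...,0])<40)&(np.abs(q[...,1])<45)
    print(nm,m.sum(),np.median(q[m][:,2]),cv2.minAreaRect(q[m][:,:2].astype(np.float32)))
for c in('scene',):
    snap(c,'s10')
E
```

```text
time_s: 13.95
eef_pos: [527.5, 31.6, 199.3]
orientation: [0.985, -0.17, 0.003, -0.001]
contact_force: [-0.4, -0.5, -2.6]
gripper_width: 0.148
[-0.377 -0.535 -2.553]
[[  0.942  -0.336   0.006 527.489]
 [ -0.336  -0.942   0.002  31.637]
 [  0.005  -0.003  -1.    199.286]
 [  0.      0.      0.      1.   ]]
body 1108 4.926858838122492 ((0.609288215637207, -16.043365478515625), (16.36623191833496, 25.84518051147461), 88.7387466430664)
foot 1030 26.874701524031735 ((0.3604011535644531, -14.646284103393555), (30.807024002075195, 31.167455673217773), 89.0787582397461)
```

View pics/w10.png

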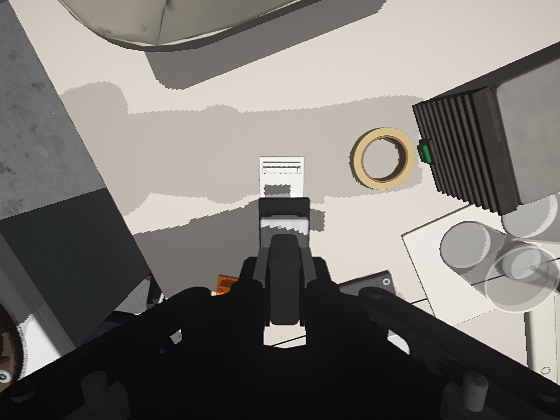

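View pics/s10.png

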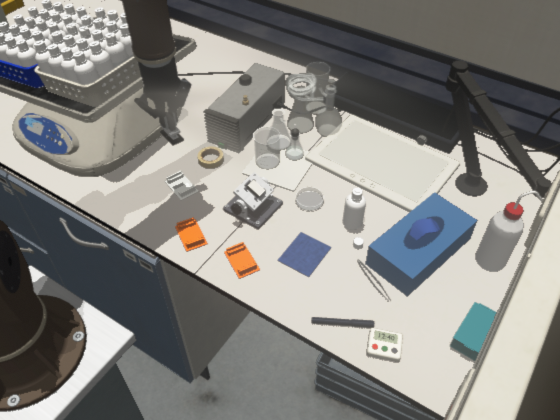

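```bash
cat > hold.py <<'E'
from h import *
def hold(tag):
    f=np.load(f'pics/{tag}.npz');T=f['T'];W=cloud('wrist',f['d'],T);q=(W-T[:3,3])@T[:3,:3]
    for lo,hi,nm in((2,8,'body'),(23,30.5,'foot')):
        m=(q[...,2]>lo)&(q[...,2]<hi)&(np.abs(q[...,0])<19)&(q[...,1]>-34)&(q[...,1]<2)
        m=cv2.morphologyEx(m.astype(np.uint8),cv2.MORPH_OPEN,np.ones((3,3)))>0
        c0,n,b=plane(q[m],0.6)
        P=q[m];fe=[];le=[];re=[]
        vs,us=np.where(m)
        for u in np.unique(us):
            v=vs[us==u].min();fe.append(q[v,u])
        fe=np.array(fe);k=np.abs(fe[:,0]-np.median(fe[:,0]))<10;pf=np.polyfit(fe[k,0],fe[k,1],1)
        for v in np.unique(vs):
            le.append(q[v,us[vs==v].min()]);re.append(q[v,us[vs==v].max()])
        le=np.array(le);re=np.array(re)
        print(nm,'z',np.median(P[:,2]),'normal',n,'front y',np.median(fe[k,1]),'slope',pf[0],'x',np.median(le[:,0]),np.median(re[:,0]),'side slopes',np.polyfit(le[:,1],le[:,0],1)[0],np.polyfit(re[:,1],re[:,0],1)[0],len(P))
if __name__=='__main__':
    import sys
    np.set_printoptions(precision=4,suppress=True)
    hold(sys.argv[1])
E
python3 hold.py w10
```

```text
body z 4.928705351574638 normal [-0.0043  0.0127  0.9999] front y -23.651423494059593 slope 0.0014200437175701055 x -11.907551865237425 13.33998247159533 side slopes 0.005605614036483016 0.009956195263329729 1055
foot z 26.890499993505312 normal [0.0061 0.0223 0.9997] front y -29.607835225015275 slope -0.007677320748154213 x -14.497588518627715 15.489577610361026 side slopes -0.024965209933262997 -0.6734648754438308 917
```

```bash
cat > tgt.py <<'E'
from h import *
P=np.array([566.75,-169.7,63.9]);S=stageR(0.456)
def target(up,t=0.456,cy=0.010,C=None,sl=(0.55,0.05,34.9)):
    S_=stageR(0.456)
    C=P+S@np.array([-0.35,-0.75,13.85]) if C is None else C
    Rm=R.from_rotvec(stageR(t)[:,2]*cy).as_matrix()@toolR(t)
    return C+S_[:,2]*up-Rm@np.array(sl),Rm
E
python3 - <<'E'
from tgt import *
for up in (80,30): t,Rm=target(up);print(t);go(t,Rm)
E
```

```text
[ 565.25933352 -226.65152638  179.35993764]
turn [ 0.4519 -0.0692 -0.3164] shift [0.1242 0.2305 0.0166]
[ 565.91252541 -204.64319964  134.4688818 ]
turn [ 0.4519 -0.0692 -0.3164] shift [0.1175 0.2096 0.0615]
```

```bash
python3 -m handwheel '[[[0.07,-0.01,-0.05],[0.02,0.038,-0.01],1],[[0.16,-0.025,-0.11],[0.044,0.082,-0.02],1],[[0.25,-0.038,-0.175],[0.069,0.128,-0.02],1],[[0.34,-0.052,-0.24],[0.094,0.174,-0.01],1],[[0.42,-0.064,-0.29],[0.115,0.213,0.005],1],[[0.4519,-0.0692,-0.3164],[0.1242,0.2305,0.0166],1],[[0.4519,-0.0692,-0.3164],[0.1242,0.2305,0.0166],1],[[0.4519,-0.0692,-0.3164],[0.1242,0.2305,0.0166],1]]';python3 - <<'E'
from tgt import *
from hold import hold
np.set_printoptions(precision=4,suppress=True)
print(readout.observe()['joints'])
T,p,d=snap('wrist','w11');ds=[d]+[camera('wrist')[1] for _ in range(3)]
D=np.nanmedian(np.array(ds),0);np.savez('pics/w11m.npz',p=p,d=D,T=T)
hold('w11m')
for up in (80,30,8): t,Rm=target(up);print(t);go(t,Rm)
W=cloud('wrist',D,T);L=(W-P)@S
m=(np.abs(L[...,2]-14)<4)&(np.abs(L[...,0])<24)&(np.abs(L[...,1])<15)
if m.sum()>50:
  print(m.sum(),cv2.minAreaRect(L[m][:,:2].astype(np.float32)),plane(L[m]))
t=(np.abs(L[...,2])<3)&(np.abs(L[...,0])<36)&(np.abs(L[...,1])<40);print('table',plane(L[t]))
E
```

```text
time_s: 15.05
eef_pos: [565.0, -225.5, 178.6]
orientation: [0.974, -0.01, 0.004, -0.227]
contact_force: [0.8, 0.0, -1.0]
gripper_width: 0.154
[ 0.1465  0.6643  0.6267  1.5605 -0.724   1.4204  0.9641]
body z 4.880209984205328 normal [-0.0023  0.0059  1.    ] front y -23.034977631375234 slope 1.1301845761818152e-05 x -11.920320965564557 13.378464632338353 side slopes 0.00786655318288441 0.01632751106122893 1059
foot z 26.91435316604699 normal [-0.002   0.0087  1.    ] front y -29.010570057057716 slope 0.0014160927154877234 x -14.509215736846402 15.512305947660442 side slopes -0.01717102037344025 -0.6636991822324232 925
[ 565.2593 -226.6515  179.3599]
turn [-0.0002  0.0002  0.0023] shift [-0.0004  0.0018 -0.0001]
[ 565.9125 -204.6432  134.4689]
turn [-0.0002  0.0002  0.0023] shift [-0.0004  0.0018  0.0499]
[ 566.1999 -194.9595  114.7168]
turn [-0.0002  0.0002  0.0023] shift [-0.0004  0.0018  0.0719]
180 ((14.532058715820312, -0.6178483963012695), (5.3354315757751465, 22.623523712158203), 0.30500224232673645) (array([14.3098, -0.4826, 13.406 ]), array([0.0533, 0.0049, 0.9986]), np.int64(149))
table (array([ 6.9254,  0.9314, -0.4861]), array([-0.0012,  0.0017,  1.    ]), np.int64(2673))
```

View pics/w11.png

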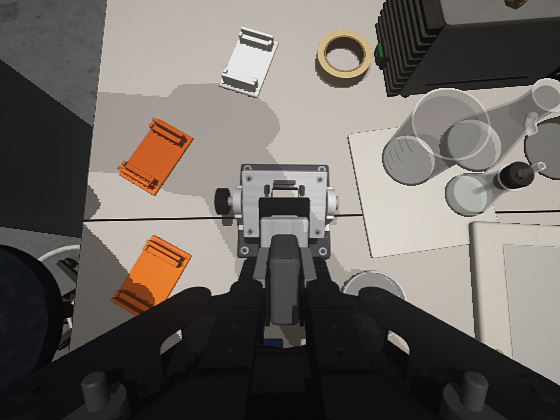

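```bash
python3 -m handwheel '[[[-0.0002,0.0002,0.0023],[-0.0004,0.0015,0.02],1],[[-0.0002,0.0002,0.0023],[-0.0004,0.0015,0.045],1],[[-0.0002,0.0002,0.0023],[-0.0004,0.0015,0.062],1],[[-0.0002,0.0002,0.0023],[-0.0004,0.0015,0.070],1],[[-0.0002,0.0002,0.0023],[-0.0004,0.0015,0.0715],1],[[-0.0002,0.0002,0.0023],[-0.0004,0.0015,0.0715],1]]';python3 - <<'E'
from tgt import *
from hold import hold
np.set_printoptions(precision=4,suppress=True)
T,p,d=snap('wrist','w12');ds=[d]+[camera('wrist')[1] for _ in range(3)]
D=np.nanmedian(np.array(ds),0);np.savez('pics/w12m.npz',p=p,d=D,T=T)
hold('w12m')
for up in (8,4,0): t,Rm=target(up,sl=(.55,.3,34.9));print(t);go(t,Rm)
W=cloud('wrist',D,T);L=(W-P)@S
t=(np.abs(L[...,2])<3)&(np.abs(L[...,0])<36)&(np.abs(L[...,1])<40);print('table',plane(L[t]))
cv2.imwrite('pics/w12c.png',cv2.resize(p[150:350,180:390,::-1],None,fx=3,fy=3))
snap('scene','s12');snap('top','t12')
E
python3 - <<'E'
import cv2
a=cv2.imread('pics/s12.png')[150:240,195:310];cv2.imwrite('pics/s12c.png',cv2.resize(a,None,fx=6,fy=6,interpolation=cv2.INTER_CUBIC))
E
```

```text
time_s: 16.0
eef_pos: [566.4, -195.4, 115.6]
orientation: [0.974, -0.01, 0.005, -0.226]
contact_force: [-0.1, 1.0, -1.2]
gripper_width: 0.148
body z 4.861110438716809 normal [-0.0054  0.0072  1.    ] front y -23.073904853287143 slope -0.00020505375429343272 x -11.929373113386134 13.320323666432214 side slopes 0.01253591600994579 -0.0009414048927125499 1060
foot z 26.91068818201895 normal [-0.0019  0.025   0.9997] front y -29.066028354942226 slope 0.00038208921184077984 x -14.485815135388147 15.527178894081004 side slopes -0.016810784493190872 -0.6687197151765889 926
[ 566.2041 -194.7351  114.8269]
turn [ 0.0005 -0.001   0.    ] shift [-0.0002 -0.0002  0.001 ]
[ 566.2563 -192.9745  111.2356]
turn [ 0.0005 -0.001   0.    ] shift [-0.0002 -0.0002  0.005 ]
[ 566.3086 -191.2138  107.6443]
turn [ 0.0005 -0.001   0.    ] shift [-0.0002 -0.0002  0.009 ]
table (array([ 7.1113,  0.7345, -0.1978]), array([0.0004, 0.002 , 1.    ]), np.int64(4907))
```

View pics/w12c.png

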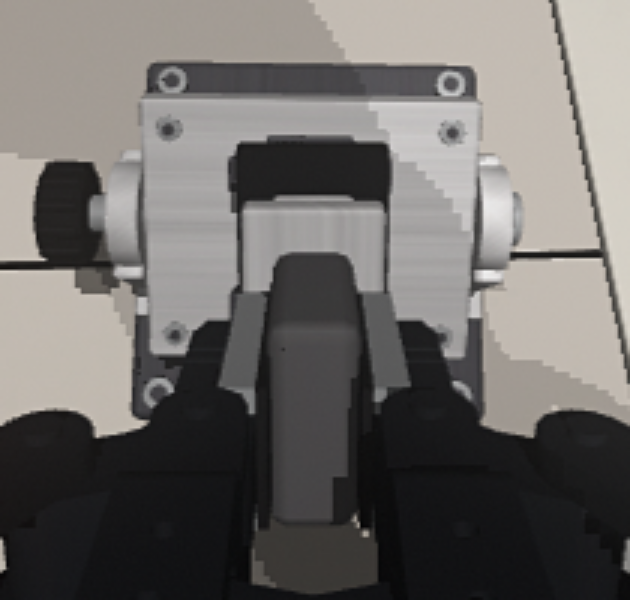

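View pics/s12c.png

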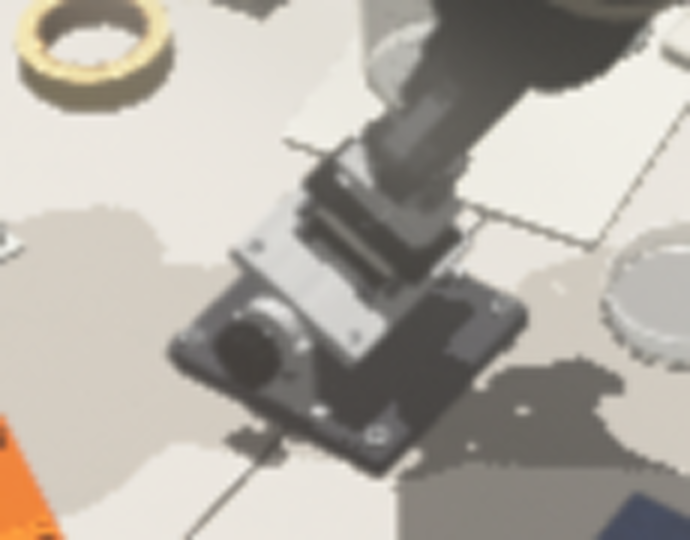

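The foot hovers ~9 mm above the chip, centred between the lips (the scene view shows a clean gap and a matching slope). I'll press down gradually.

```bash
python3 -m handwheel '[[[0.0005,-0.001,0],[-0.0002,-0.0002,0.003],1],[[0.0005,-0.001,0],[-0.0002,-0.0002,0.0055],1],[[0.0005,-0.001,0],[-0.0002,-0.0002,0.0075],1],[[0.0005,-0.001,0],[-0.0002,-0.0002,0.009],1],[[0.0005,-0.001,0],[-0.0002,-0.0002,0.009],1],[[0.0005,-0.001,0],[-0.0002,-0.0002,0.009],1]]';python3 - <<'E'
from tgt import *
np.set_printoptions(precision=4,suppress=True)
s=readout.observe();print(S.T@s['contact_force'],s['ft_torque'],(s['eef_pos']-target(0,sl=(.55,.3,34.9))[0])@S)
t,Rm=target(0,sl=(.55,.3,34.9));go(t,Rm)
E
```

```text
time_s: 17.05
eef_pos: [566.3, -191.1, 107.6]
orientation: [0.974, -0.01, 0.004, -0.226]
contact_force: [-0.3, -0.5, 1.8]
gripper_width: 0.149
[0.3707 0.2783 1.8607] [-0.4465  0.1632  0.0269] [ 0.0942  0.0536 -0.0633]
turn [-0.0002  0.0003  0.    ] shift [ 0.0001  0.0001 -0.0001]
```

```bash
cat > chk.py <<'E'
import sys
from tgt import *
from hold import hold
np.set_printoptions(precision=4,suppress=True)
tag=sys.argv[1];F=[];ds=[];qs=[]
for i in range(int(sys.argv[2])):
    s=readout.observe();F.append(np.r_[S.T@s['contact_force'],S.T@s['ft_torque']]);
    if i==0:T,p,d=snap('wrist',tag)
    else:d=camera('wrist')[1]
    ds.append(d)
D=np.median(np.array(ds),0);np.savez(f'pics/{tag}m.npz',p=p,d=D,T=T);hold(tag+'m')
print('F,M stage axes',np.mean(F,0),np.std(F,0)[2],'t',readout.observe()['time_s'])
t,Rm=target(0,sl=(.55,.3,34.9));print('tcp rel contact',(T[:3,3]-t)@S);go(t,Rm,T)
cv2.imwrite(f'pics/{tag}c.png',cv2.resize(p[150:350,180:390,::-1],None,fx=3,fy=3))
E
python3 chk.py w13 6
```

```text
body z 4.80837853481299 normal [-0.0025  0.0102  0.9999] front y -23.101284271791847 slope 0.0030541130558794753 x -11.916505633796897 13.329429620109906 side slopes 0.010684099110797776 -0.0005991186933514603 1060
foot z 26.762891320371896 normal [-0.0035  0.006   1.    ] front y -29.093454443120454 slope -7.864794888919132e-05 x -14.50707723356528 15.537450150047226 side slopes -0.020202866207777333 0.017587818678017824 927
F,M stage axes [ 0.1522  0.9653  1.0563  0.159   0.4424 -0.0224] 0.5590505294516744 t 17.35
tcp rel contact [ 0.0942  0.0536 -0.0633]
turn [-0.0002  0.0003  0.    ] shift [ 0.0001  0.0001 -0.0001]
```

```bash
python3 -m handwheel '[[[0,0,0],[0.0001,0.0001,0.0006],1],[[0,0,0],[0.0001,0.0001,0.0012],1],[[0,0,0],[0.0001,0.0001,0.0018],1],[[0,0,0],[0.0001,0.0001,0.0024],1],[[0,0,0],[0.0001,0.0001,0.003],1],[[0,0,0],[0.0001,0.0001,0.0036],1],[[0,0,0],[0.0001,0.0001,0.0042],1],[[0,0,0],[0.0001,0.0001,0.0045],1],[[0,0,0],[0.0001,0.0001,0.0045],1]]';python3 chk.py w14 6
```

```text
time_s: 18.48
eef_pos: [566.4, -189.2, 103.7]
orientation: [0.974, -0.01, 0.004, -0.226]
contact_force: [-2.4, -1.2, 5.7]
gripper_width: 0.148
body z 4.78568155834222 normal [-0.0026  0.0096  1.    ] front y -23.13903540155306 slope 0.0021504439881032287 x -12.0267834492039 13.303584220248506 side slopes 0.014958922631102742 -0.011212158021949198 1032Traceback (most recent call last):
  File "chk.py", line 11, in <module>
    D=np.median(np.array(ds),0);np.savez(f'pics/{tag}m.npz',p=p,d=D,T=T);hold(tag+'m')
                                                                         ~~~~^^^^^^^^^
  File "hold.py", line 7, in hold
    c0,n,b=plane(q[m],0.6)
           ~~~~~^^^^^^^^^^
  File "h.py", line 30, in plane
    a=pts[rng.choice(len(pts),3,False)];n=np.cross(a[1]-a[0],a[2]-a[0]);n/=np.linalg.norm(n)+1e-9
          ~~~~~~~~~~^^^^^^^^^^^^^^^^^^
  File "numpy/random/_generator.pyx", line 864, in numpy.random._generator.Generator.choice
ValueError: a must be a positive integer unless no samples are taken
```

Foot moved out of my depth window (foot z < 23), so I'm widening it.

```bash
sed -i 's/(23,30.5/(18,30.5/' hold.py; python3 chk.py w15 6
```

```text
body z 4.818400416741298 normal [-0.0054  0.0017  1.    ] front y -23.101250549758948 slope 0.003081380904834234 x -11.979151911621255 13.333075401453616 side slopes 0.022995015833501806 -0.008797562010567337 1034
foot z 22.454896349408195 normal [-0.0076  0.0155  0.9999] front y -29.13052144195597 slope 0.0029727141683265853 x -14.712759244997123 15.753385567723805 side slopes -0.041698018802890105 0.04308704756657977 968
F,M stage axes [ 2.0098  2.8389  5.7464  0.6458 -0.016   0.0102] 0.22486883640400723 t 19.075
tcp rel contact [ 0.0051  0.0107 -4.4028]
turn [-0.0003  0.0001 -0.0001] shift [ 0.      0.     -0.0044]
```

View pics/w15c.png

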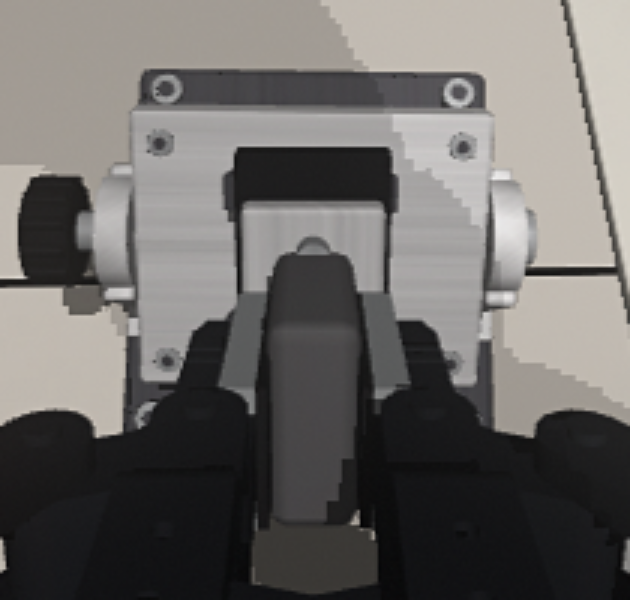

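```bash
cat > sw.py <<'E'
from h import *
import sys
def fit(tags):
  for tag in tags:
    f=np.load(f'pics/{tag}.npz');T=f['T'];W=cloud('wrist',f['d'],T);q=(W-T[:3,3])@T[:3,:3]
    out=[]
    for lo,hi,xr in((2.5,7.5,11),(20,29,13.5)):
        m=(q[...,2]>lo)&(q[...,2]<hi)&(np.abs(q[...,0]-.6)<xr)&(q[...,1]>-34)&(q[...,1]<-5)
        m=cv2.erode(cv2.morphologyEx(m.astype(np.uint8),cv2.MORPH_OPEN,np.ones((3,3))),np.ones((3,3)))>0
        p=q[m]
        for _ in range(3):
            A=np.c_[p[:,:2],np.ones(len(p))];c=np.linalg.lstsq(A,p[:,2],rcond=None)[0];r=p[:,2]-A@c;p=p[np.abs(r)<2.5*r.std()]
        se=r.std()/np.sqrt(len(p))/p[:,1].std()
        out.append((-c[1],se,c@[.6,-20,1],len(p),p[:,1].min(),p[:,1].max()))
    print(tag,*[np.round(o,4) for o in out],'diff',round(out[1][0]-out[0][0],4))
fit(sys.argv[1:])
E
python3 sw.py w10 w11m w12m w13m w14m w15m
```

```text
w10 [ 1.22000e-02  6.30000e-03  4.82620e+00  6.41000e+02 -2.30256e+01
 -8.39250e+00] [ 1.53000e-02  8.30000e-03  2.66994e+01  6.36000e+02 -2.90555e+01
 -1.89100e+01] diff 0.0031
w11m [ 1.96000e-02  3.70000e-03  4.88040e+00  6.66000e+02 -2.30553e+01
 -8.20610e+00] [ 7.70000e-03  4.40000e-03  2.68351e+01  6.51000e+02 -2.88236e+01
 -1.88572e+01] diff -0.0118
w12m [ 1.51000e-02  3.60000e-03  4.84410e+00  6.65000e+02 -2.30881e+01
 -8.29950e+00] [ 6.00000e-03  4.40000e-03  2.68500e+01  6.62000e+02 -2.90291e+01
 -1.88807e+01] diff -0.009
w13m [ 1.9300e-02  3.3000e-03  4.8353e+00  6.5900e+02 -2.3037e+01 -8.4501e+00] [-3.20000e-03  3.70000e-03  2.67499e+01  6.65000e+02 -2.89727e+01
 -1.89358e+01] diff -0.0225
w14m [ 1.94000e-02  3.30000e-03  4.79780e+00  6.17000e+02 -2.31659e+01
 -8.43710e+00] [ 1.73000e-02  4.20000e-03  2.23318e+01  6.72000e+02 -2.93053e+01
 -2.01175e+01] diff -0.0021
w15m [ 1.10000e-02  3.20000e-03  4.78350e+00  6.24000e+02 -2.31211e+01
 -8.30520e+00] [ 3.03000e-02  4.40000e-03  2.22568e+01  6.73000e+02 -2.92695e+01
 -2.01278e+01] diff 0.0193
```

```bash
python3 -m handwheel '[[[0,0,0],[0,0,-0.0003],1],[[0,0,0],[0,0,-0.0005],1],[[0,0,0],[0,0,-0.0005],1]]';python3 chk.py w16 30; python3 sw.py w16m
```

```text
time_s: 19.45
eef_pos: [566.3, -189.5, 104.3]
orientation: [0.974, -0.01, 0.004, -0.226]
contact_force: [-2.7, -0.6, 5.2]
gripper_width: 0.15
body z 4.767419920689963 normal [-0.002   0.0112  0.9999] front y -23.10224220517089 slope 0.0008474365931753477 x -11.953568226269171 13.294902230414571 side slopes 0.016979937354817155 -0.003153966383071741 1031
foot z 23.058754693229975 normal [-0.0039  0.0236  0.9997] front y -29.130582640677446 slope -0.00014608484254274883 x -14.803541530705948 15.791018541711116 side slopes -0.04566528033216088 -1.6690711203269248 959
F,M stage axes [ 1.6     2.3982  4.8917  0.5773  0.0584 -0.0023] 0.4814489680008974 t 20.95
tcp rel contact [ 0.0116  0.0219 -3.763 ]
turn [-0.0003  0.0001  0.    ] shift [ 0.      0.     -0.0038]
w16m [ 1.03000e-02  1.70000e-03  4.76280e+00  6.04000e+02 -2.26446e+01
 -8.43930e+00] [ 7.20000e-03  2.10000e-03  2.29899e+01  6.49000e+02 -2.86415e+01
 -2.00238e+01] diff -0.003
```

Run:
```python
from tgt import *
np.set_printoptions(precision=4,suppress=True)
f=np.load('pics/w16m.npz');W=cloud('wrist',f['d'],f['T']);L=(W-P)@S
t=(np.abs(L[...,2])<3)&(np.abs(L[...,0])<33)&(np.abs(L[...,1])<40);print('table',plane(L[t]))
lip=(L[...,2]>3.5)&(L[...,2]<9)&(np.abs(L[...,0])<30)&(np.abs(L[...,1])<21)
print(lip.sum(),np.percentile(L[lip],[1,99],axis=0) if lip.any() else '')
snap('scene','s16');snap('top','t16');s=readout.observe();print(s['contact_force'],s['eef_pos'],s['time_s'])
a=cv2.imread('pics/s16.png');b=cv2.resize(a[150:240,195:310],None,fx=4,fy=4,interpolation=cv2.INTER_CUBIC);cv2.imwrite('pics/s16c.png',b)
```

```text
table (array([ 7.9477,  0.7273, -0.0693]), array([0.002 , 0.0026, 1.    ]), np.int64(5487))
73 [[-13.3919 -18.7114   4.3838]
 [ 20.2474  18.3768   7.1514]]
[-2.2518 -1.0085  5.3411] [ 566.3491 -189.5217  104.2584] 21.05
```

View pics/s16c.png

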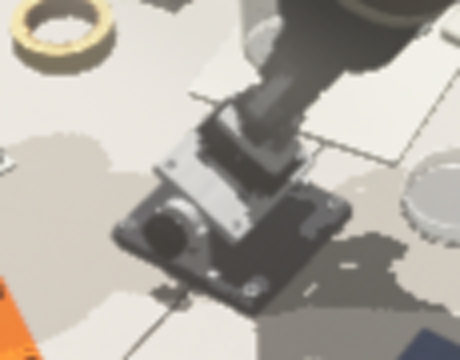

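View pics/s16.png

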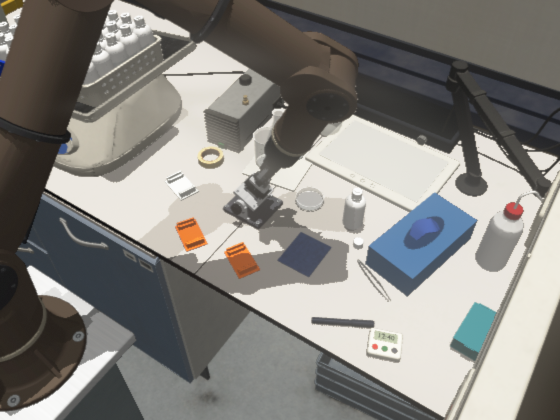

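The scene shows the foot seated on the chip at ~(250,195). The bystanders and orange decoys are where they were, and the table slope is unchanged (0.454 rad).

```bash
python3 -c "
from station import job
print(job.hand_in())"
```

```text
the job is handed in; nothing more can be done
None
```

The chip lies flat in the pocket, pale face up and released, and the holder's slide is pressed on it with the spring about half way in. I handed the job in at about 21 s, still gripping the holder; the hand-in gives no verdict.

**Chip:** before I fetched the holder, depth put its pale face 13.9 mm above the pocket floor, where a flat chip gives 14 mm. The six lips stood round it.

**Holder:**
- **Spring:** the last depth check showed it pressed in 3.8 to 3.9 mm of 8 mm. The force square to the face was about 5 N, roughly 6 N after allowing for the holder's weight.
- **Tilt:** the stage measured 0.454 rad against 0.456 rad for the grip, so its slope was unchanged.
- **Foot:** it measured square to the grip within about 0.003 rad over 30 averaged frames. A second fit of the same frames disagreed, giving 0.012 rad. I trusted the first, because edge pixels upset the second.
- **Centring:** it rests on positions measured before contact, good to about 0.5 mm. The holder hides the chip at the end, so I could not check it directly.

**Side force:** about 2 to 3 N remained at the end. It was steady, so I left it.

**Surroundings:** the last scene picture showed everything else on the bench where it had been.

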